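Close up the loaded vial sampler

ROBOT

A 6-joint arm with a two-finger parallel gripper is mounted at the origin on the work surface. World frame = base frame: x ahead of the robot, y to its left, z up, the work surface at z = 0. Lengths are in m, angles in rad, forces in N, time in s.
With the tool pointing down it reaches from about 0.275 to 0.85 m from the base axis. Payload 5.2 kg.
Tool frame: the origin (TCP) lies on the centre line of the jaws, within the pads' length; the fingertips stand 14 mm ahead of it and the grasp point (between the pads) lies 5 mm behind it (bot.tips_ahead is the distance from the TCP to the fingertips, in m); z points along the fingers, y is the line along which they close (so a half turn about z gives the same grasp; the last joint's range is limited). The gripper opens to 85 mm and grips with 20 to 120 N. Pads are 22 mm wide; open, the fingers measure 114 mm over their backs; the gripper's body (76 mm by 85 mm) begins 54 mm behind the grasp point. The pads swing forward as they close: fully open they stand 13 mm farther back than shut.
Start: joints at [0.918, 0.259, 1.535, -0, 1.348, -0.203], TCP at [0.239, 0.495, 0.245] pointing down, gripper open.
Joint ranges: [-3.14, 3.14], [-0.91, 2.08], [0.19, 2.58], [-1.22, 4.36], [0.22, 2.71], [-3.12, 3.12]. Speed limits (rad/s): [2.57, 2.57, 3.14, 3.14, 3.14, 3.14].

INTERFACE

Orientations are given as a rotation vector (axis times angle).
In Python, from rig import monitor, imaging, finish_job, boxes_of, silhouettes, bot gives the robot as it stands.
- The arm moves only by the tool apply_moves, never from a script. Its argument "targets" is a list that holds one entry, the list of rows, each a list of 7 numbers: the shift along the tool's x, y, z as a fraction of full scale, then the turn, a rotation vector about the tool's x, y, z as a fraction of full scale, then the opening, from 0 (shut) to 1 (fully open). A call has 1 to 20 rows; each row shifts and turns the commanded pose from where the row before left it, along the tool's axes as they then stand; what a row does not reach is not made up. Full scale, the value 1, is 0.03 m for a shift and 4 degrees for a turn. A row lasts 1/10 s, in which the tool goes at most 50 mm and 8.59 degrees, less where a joint would pass 70% of its speed; a pose out of reach is approached as far as the arm can. A call with a number of a shift or a turn outside -1 to 1 is refused whole. A call with a gripper value outside its range is refused whole. The fingers move at their own pace and stop on an object; "force" is the grip in N (left out, the last holds). Time passes only in rows, so rows that do not move let the fingers close. It gives the time, the measured TCP pose, the force, the opening and the grip force at its end, in the units of the state.
- monitor.get_obs(): the state, without advancing time (a new reading comes with each control period).
- imaging.capture(name): name is "side" or "top" or "wrist"; returns a dict with "frame" (420x560x3 uint8, blue, green, red), "range_z" (420x560 float32, m along the optical axis (not along the pixel's ray), 0 where there is no reading), "intrinsics" (3x3 intrinsics, pixels), "world_from_camera" (4x4, takes a point from camera to world coordinates). Camera axes: x right, y down, z forward; pixel columns grow to the right and rows downward; lengths in m; the calibration is good to about 2 mm. The wrist camera is an equidistant fisheye: a pixel r from the principal point sees the ray r / f radians off the axis. A picture is of the moment at which its call begins.
- finish_job(): hands the job in; it is judged then, once.
Trained networks look in a picture, given as the dict that the camera call returned (one of the last four; its "shot" number tells which), for a name from the list of things; names that differ only in an ending like _2 or _b are one class to them, and where a whole thing is asked for, a point or a joint stands for the part that bears it (a point fixed in the world has none). Each returns a list of dicts, best first, with "conf" (0 to 1); they miss things now and then, are a little off and sometimes report something else, mostly with a low value. They report only what shows in the picture. A call takes as long as a camera call. They do not tell look-alikes from the thing itself.
- boxes_of(picture, label): "position" ([row, column] in pixels, amid what is visible of it).
- silhouettes(picture, label): "pixels" (420x560 bool, what is visible of it) and "position" ([row, column] in pixels, amid what is visible of it).
The state is a dict: "clock": time; "joint_positions": joint angles; "joint_vel": joint speeds; "joint_torque": joint torques, N m; "ee_pos": TCP position; "tool_rot": TCP orientation; "force": force on the tool from outside, world axes, zero at the start; "wrist_torque": the same for the moment, N m; "opening": opening from 0.0 (shut) to 1.0 (fully open); "finger_force": force on a finger pad.
Only numpy, scipy, OpenCV 4.12 (cv2) and the standard library are available. Lean on these libraries where they do the work, as an engineer would, in place of code of your own. Each camera call takes 0.05 s, during which the arm holds its last target. There are 200 camera calls.

TASK

Two vial samplers stand on the lab bench with their trays pulled out and their lids up; get the one with vials in its tray ready to run: with the fingertips push its tray fully home by the front panel, and only then press its lid down from its outer side until it is fully shut. Grip and lift nothing and do not touch the vials. Leave the other sampler, still to be loaded, as it is, and the bottle, flask and loose vial where they stand.

Things in the scene. Friction and masses are not known exactly. Their poses are not given: they have to be found in the camera images.
- loaded_unit: Vial sampler housing, white, the unit whose pulled-out tray carries twelve small capped glass vials; fixed, on a grey plinth that raises its underside 0 to 35 mm over the bench. In mm: 180 deep (x) x 150 wide (y) x 110 high, open at the front and top. Origin: centre of its underside, on the plinth; x points from front (robot side) to back, y to its left, z up. Either unit may be left or right.
- loaded_tray_front (a point): Centre of the flat outside face of the tray's white front panel (mm: 150 wide, 53 high, 8 thick, from 22 to 75 above the unit's origin; point at 48.5). The face looks to the unit's -x and lies 98 mm in front of the unit's origin when the tray is home. Behind the panel a solid grey rack (126 wide, 150 long, top 62 above the unit's origin) belongs to the tray; it carries the vials.
- loaded_tray (a joint): How far the tray is pulled out, m: 0 fully home, panel against the housing; 0.10 fully out (starts 0.045 to 0.08). Slides along the unit's x; about 2 N of friction, stays where it is left.
- loaded_lid_edge (a point): Middle of the lid's free (front) edge, on the outer (upper when shut) face. Lid: grey plate 188 mm long from hinge to free edge, 150 wide, 6 thick, with a 30 deep, 4 thick skirt along its free edge pointing to the inner side, and a white liner on its inner face.
- loaded_lid_hinge (a point): Middle of the lid's hinge axis, on top of the housing's back edge, 90 mm behind the unit's origin and 110 mm above it. The axis runs along the unit's y; the plate's outer face lies 6 mm from the plane through the axis.
- loaded_lid (a joint): Opening angle of the lid, rad: 0 shut (level), growing as its free edge swings up and back; starts 0.9 to 1.15, can go to 1.6. A stiff hinge: the lid stays at any angle; a push of 1 to 4 N at its free edge moves it.
- loaded_vials: The twelve vials in the loaded tray (they ride with the tray; joined as one set that can only rise; mm): 23 across, caps 19 across, tops 93.5 above the unit's origin, 3 across x 4 along; the nearest have their axes 38 behind the panel's outside face. Origin as that of the unit, shifted forward with the tray.
- loaded_liner: White liner, 3 mm thick, springy by 1 mm, on the inner (lower) face of the loaded unit's lid. Origin on the hinge axis; turns with the lid.
- empty_unit: Vial sampler housing, white, the unit whose pulled-out tray is bare (only twelve dark round holes); fixed, on a grey plinth that raises its underside 0 to 35 mm over the bench. In mm: 180 deep (x) x 150 wide (y) x 110 high, open at the front and top. Origin: centre of its underside, on the plinth; x points from front (robot side) to back, y to its left, z up. Either unit may be left or right.
- empty_tray_front (a point): Centre of the flat outside face of the tray's white front panel (mm: 150 wide, 53 high, 8 thick, from 22 to 75 above the unit's origin; point at 48.5). The face looks to the unit's -x and lies 98 mm in front of the unit's origin when the tray is home. Behind the panel a solid grey rack (126 wide, 150 long, top 62 above the unit's origin) belongs to the tray; its holes are empty.
- empty_tray (a joint): How far the tray is pulled out, m: 0 fully home, panel against the housing; 0.10 fully out (starts 0.045 to 0.08). Slides along the unit's x; about 2 N of friction, stays where it is left.
- empty_lid_edge (a point): Middle of the lid's free (front) edge, on the outer (upper when shut) face. Lid: grey plate 188 mm long from hinge to free edge, 150 wide, 6 thick, with a 30 deep, 4 thick skirt along its free edge pointing to the inner side, and a white liner on its inner face.
- empty_lid_hinge (a point): Middle of the lid's hinge axis, on top of the housing's back edge, 90 mm behind the unit's origin and 110 mm above it. The axis runs along the unit's y; the plate's outer face lies 6 mm from the plane through the axis.
- empty_lid (a joint): Opening angle of the lid, rad: 0 shut (level), growing as its free edge swings up and back; starts 0.9 to 1.15, can go to 1.6. A stiff hinge: the lid stays at any angle; a push of 1 to 4 N at its free edge moves it.
- bottle: Loose white reagent bottle with blue cap, 56 mm across, 130 mm high, standing at the far left of the work. Origin: centre of its underside.
- flask: Loose glass conical flask, 72 mm across the foot, 110 mm high, standing at the far right. Origin: centre of its underside.
- vial: Loose amber vial with white cap, 27 mm across, 57 mm high, standing between the two units near their trays. Origin: centre of its underside.
Things that resemble listed ones, but are neither listed nor needed, are in the scene too. Leave any pink or purple look-alike of the flask alone.

How it is judged:
On the way, in this order (a step that is already met when the one before it is completed fails the run):
1. the loaded tray is fully home while its lid is still up (value of joint loaded_tray below 0.004 m and value of joint loaded_lid above 0.6 rad), for 0.2 s.
2. the lid of the loaded unit is shut (value of joint loaded_tray below 0.004 m and value of joint loaded_lid below 0.045 rad), for 0.2 s.
At the end, for the whole second after the job is handed in: The loaded tray is within 4 mm of fully home and the lid of that unit within 0.045 rad (about 8 mm at its free edge) of shut; the other unit's tray is within 12 mm and its lid edge within 20 mm of where they were; bottle, flask and loose vial stand upright within 20 mm of their places (all of step 2 and not (velocity of joint loaded_lid above 0.02 rad/s) and distance of empty_tray_front from where it was at the start of the episode below 0.012 m and distance of each of empty_lid_edge, bottle, flask, vial from where it was at the start of the episode below 0.02 m and angle between each of bottle, flask, vial's own z axis and vertical below 0.2 rad and linear speed of each of bottle, flask, vial below 0.02 m/s); the robot touches nothing.
It fails at once if the vials in the tray are pushed or gripped (over 1 N) (contact force between any of the fingers, the arm and loaded_vials above 1 N).
It fails at once if the lid is gripped or lifted from its inner side (over 2 N on its liner) (contact force between any of the fingers, the arm and loaded_liner above 2 N).
It fails at once if the lid of the loaded unit is thrown further open (beyond 1.4 rad) (value of joint loaded_lid above 1.4 rad).
It fails at once if the other unit's tray is moved by more than 12 mm or its lid edge by more than 20 mm (distance of empty_tray_front from where it was at the start of the episode above 0.012 m or distance of empty_lid_edge from where it was at the start of the episode above 0.02 m).
It fails at once if the bottle, flask or loose vial is shifted by more than 20 mm, lifted or tipped (distance of any of bottle, flask, vial from where it was at the start of the episode above 0.02 m or angle between any of bottle, flask, vial's own z axis and vertical above 0.3 rad).
It also fails if it takes over 54 s, if anything falls off the work surface, if the arm or the gripper's body presses on something with over 40 N, if the wrist force passes 120 N, or if a joint passes its speed limit or range.

## Working session

There is one attempt and no reset: what is moved stays moved. The work goes in short steps, Python scripts to look and compute and a tool call to move; the robot and the scene stay as the last step left them, time stands still between calls to the robot, and variables do not carry over. Pictures are saved under pics/ and viewed, at most 10 in all, crops included, and the job is handed in when it is done.

Besides the shell and the picture viewer there is one more tool, called after ">>>" in YAML: its name, and indented under it one key for each argument. apply_moves: Moves the arm, as the interface text tells. Shift numbers are shares of 0.03 m and turn numbers shares of 4 degrees, none past 1 either way. Its arguments: {"type":"object","properties":{"targets":{"type":"array"},"force":{"type":"number"}},"required":["targets"]}

```bash
mkdir -p pics; cat > h.py <<'E'
import numpy as np, cv2
from rig import monitor, imaging, finish_job, boxes_of, silhouettes, bot
def cloud(d):
    K=d["intrinsics"];T=d["world_from_camera"];z=d["range_z"]
    v,u=np.mgrid[:z.shape[0],:z.shape[1]]
    P=np.stack([(u-K[0,2])/K[0,0]*z,(v-K[1,2])/K[1,1]*z,z],-1)
    W=P@T[:3,:3].T+T[:3,3]; W[z<=0]=np.nan
    return W
E
python3 - <<'E'
from h import *
np.set_printoptions(precision=4,suppress=True)
for n in ["top","side"]:
    d=imaging.capture(n); W=cloud(d); cv2.imwrite(f"pics/{n}1.png",d["frame"]); print(n,d["world_from_camera"][:3,3])
    np.savez(f"{n}1.npz",W=W,f=d["frame"])
    for l in ["loaded_unit","loaded_vials","loaded_tray_front","loaded_lid_edge","empty_unit","empty_tray_front","empty_lid_edge","bottle","flask","vial"]:
        for r in silhouettes(d,l)[:2]:
            m=r["pixels"]; p=W[m]; print(l,round(r["conf"],2),np.round(r["position"]),m.sum(),np.nanmedian(p,0),np.nanmin(p,0),np.nanmax(p,0))
o=monitor.get_obs();print(o)
E
```

```text
top [ 0.3985 -0.0249  1.1583]
loaded_unit 0.65 [215. 362.] 7557 [ 0.6126 -0.1664  0.0841] [ 0.4625 -0.3179 -0.0043] [ 0.7909 -0.0687  0.2834]
loaded_vials 0.62 [237. 349.] 962 [ 0.5635 -0.1577  0.0948] [ 0.4953 -0.2145  0.0615] [ 0.6297 -0.1008  0.102 ]
loaded_tray_front 0.67 [244. 348.] 3623 [ 0.5478 -0.1542  0.0666] [ 0.4625 -0.2338 -0.0034] [ 0.6455 -0.0678  0.102 ]
loaded_tray_front 0.38 [227. 211.] 3626 [0.534  0.1768 0.0842] [ 0.4534  0.0956 -0.0004] [0.6245 0.2488 0.1017]
loaded_lid_edge 0.72 [247. 348.] 3527 [ 0.5484 -0.1549  0.0666] [ 0.4628 -0.231  -0.0006] [ 0.6486 -0.0691  0.102 ]
loaded_lid_edge 0.69 [186. 378.] 2599 [ 0.647  -0.1787  0.2627] [ 0.5996 -0.3179 -0.0039] [ 0.7834 -0.096   0.2834]
empty_unit 0.94 [197. 210.] 7643 [0.5965 0.1801 0.0857] [ 0.4534  0.0956 -0.0035] [0.7517 0.3131 0.3094]
empty_unit 0.2 [227. 210.] 3652 [0.5339 0.1769 0.0842] [ 0.4535  0.0956 -0.0025] [0.6304 0.2586 0.1352]
empty_tray_front 0.64 [230. 212.] 3575 [0.5334 0.1765 0.0842] [ 0.4534  0.0956 -0.0005] [0.6234 0.2556 0.1017]
empty_lid_edge 0.93 [164. 202.] 2256 [0.6236 0.187  0.2939] [ 0.
[... 1995 characters left out ...]
128]
flask 0.73 [384. 329.] 1102 [ 0.5638 -0.4227  0.0452] [ 0.5366 -0.4463 -0.0044] [ 0.6084 -0.3856  0.1123]
vial 0.54 [242. 224.] 204 [0.4734 0.0008 0.036 ] [ 0.4611 -0.0063 -0.003 ] [0.4903 0.0261 0.058 ]
{'clock': 1.1, 'joint_positions': array([ 0.9182,  0.2586,  1.5349,  0.    ,  1.348 , -0.2028]), 'joint_vel': array([-0.0011,  0.0013,  0.0022,  0.0008,  0.0004,  0.0002]), 'joint_torque': array([ -0.0004, -44.5939, -29.0895,  -0.0006,   0.001 ,   0.    ]), 'ee_pos': array([0.2391, 0.4953, 0.2453]), 'tool_rot': array([0.7006, 3.0625, 0.    ]), 'force': array([0.3116, 1.443 , 0.5354]), 'wrist_torque': array([-0.013 ,  0.0079,  0.0112]), 'finger_force': 0.0, 'opening': 0.9997615960527294}
```

View pics/top1.png

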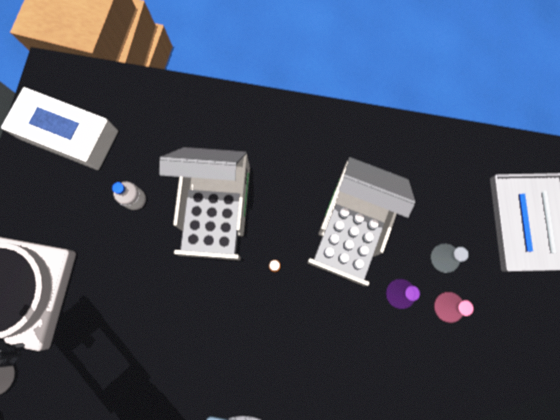

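View pics/side1.png

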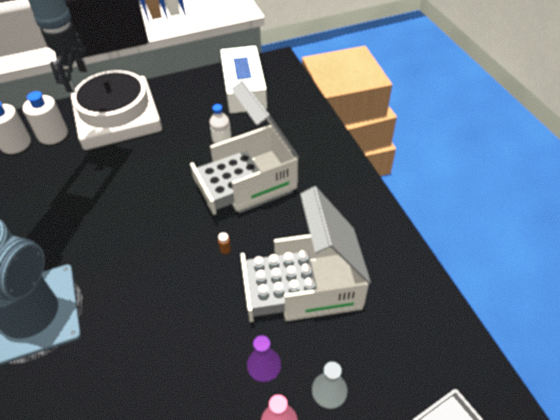

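The loaded unit is the right one: white caps in its tray at top-image (237,349), while the left one at (197,210) has bare dark holes. The flask is at (258,447), its purple and pink look-alikes at (294,401) and (307,450), and the loose vial at (265,275). Next I'll fit the unit's pose and take the close crop.

```bash
python3 - <<'E'
from h import *
np.set_printoptions(precision=4,suppress=True)
C={n:np.load(n+"1.npz") for n in("top","side")}
cv2.imwrite("pics/crop.png",cv2.resize(C["top"]["f"][140:300,290:430],None,fx=4,fy=3.7))
for n in C:
    W=C[n]["W"].reshape(-1,3); W=W[np.isfinite(W).all(1)]
    R=W[(W[:,0]>.44)&(W[:,0]<.82)&(W[:,1]>-.32)&(W[:,1]<-.045)&(W[:,2]>.015)]
    print(n,len(R)); h,e=np.histogram(R[:,2],np.arange(.04,.13,.003));print(dict(zip(np.round(e,3),h)))
    # lid plane ransac
    L=R[R[:,2]>.15]; best=None; rng=np.random.default_rng(0)
    for _ in range(400):
        a,b,c=L[rng.choice(len(L),3,False)]; nn=np.cross(b-a,c-a); 
        if np.linalg.norm(nn)<1e-5: continue
        nn/=np.linalg.norm(nn); s=abs((L-a)@nn)<.003
        if best is None or s.sum()>best.sum(): best=s
    q=L[best]; c=q.mean(0); nn=np.linalg.svd(q-c)[2][2]; nn*=np.sign(nn[2])
    print("lid",best.sum(),len(L),c,nn,"yaw",np.degrees(np.arctan2(-nn[1],-nn[0])),"angle",np.arctan2(np.hypot(*nn[:2]),nn[2]),"zmax",L[:,2].max())
    # panel top: front strip, z .07-.086
    P=R[(R[:,2]>.073)&(R[:,2]<.086)&(R[:,0]<.56)]
    # front-most in direction
    for yaw in [np.radians(-18)]:
        u=np.array([np.cos(yaw),np.sin(yaw)]);s=P[:,:2]@u; P=P[s<np.percentile(s,2)+.012]
    r=cv2.minAreaRect(P[:,:2].astype(np.float32)*1000); print("panel",len(P),r,cv2.boxPoints(r)/1000, np.median(P[:,2]))
    l=cv2.fitLine(P[:,:2].astype(np.float32),cv2.DIST_HUBER,0,.01,.01).ravel(); print(l,"yaw",np.degrees(np.arctan2(l[1],l[0]))-90)
E
```

```text
top 8009
{np.float64(0.04): np.int64(45), np.float64(0.043): np.int64(40), np.float64(0.046): np.int64(39), np.float64(0.049): np.int64(33), np.float64(0.052): np.int64(37), np.float64(0.055): np.int64(44), np.float64(0.058): np.int64(77), np.float64(0.061): np.int64(583), np.float64(0.064): np.int64(1227), np.float64(0.067): np.int64(454), np.float64(0.07): np.int64(74), np.float64(0.073): np.int64(90), np.float64(0.076): np.int64(174), np.float64(0.079): np.int64(95), np.float64(0.082): np.int64(81), np.float64(0.085): np.int64(141), np.float64(0.088): np.int64(86), np.float64(0.091): np.int64(95), np.float64(0.094): np.int64(329), np.float64(0.097): np.int64(230), np.float64(0.1): np.int64(31), np.float64(0.103): np.int64(13), np.float64(0.106): np.int64(46), np.float64(0.109): np.int64(170), np.float64(0.112): np.int64(160), np.float64(0.115): np.int64(59), np.float64(0.118): np.int64(24), np.float64(0.121): np.int64(14), np.float64(0.124): np.int64(21)}
lid 1260 2351 [ 0.6287 -0.1726  0.2696] [-0.4915  0.0988  0.8652] yaw -11.368849055510003 angle 0.5251900359335272 zmax 0.28340
[... 956 characters left out ...]
46), np.float64(0.1): np.int64(103), np.float64(0.103): np.int64(102), np.float64(0.106): np.int64(187), np.float64(0.109): np.int64(290), np.float64(0.112): np.int64(120), np.float64(0.115): np.int64(29), np.float64(0.118): np.int64(22), np.float64(0.121): np.int64(23), np.float64(0.124): np.int64(27)}
lid 1444 2400 [ 0.6761 -0.1901  0.2229] [ 0.8392 -0.1781  0.5138] yaw 168.01683299831228 angle 1.0311390594482825 zmax 0.2793491030733325
panel 132 ((486.9919738769531, -132.84793090820312), (126.68778228759766, 7.888401031494141), 78.2411117553711) [[ 0.4702 -0.1941]
 [ 0.4779 -0.1957]
 [ 0.5038 -0.0716]
 [ 0.496  -0.07  ]] 0.07596557568015228
[ 0.2258  0.9742  0.4827 -0.1476] yaw -13.050316
```

View pics/crop.png

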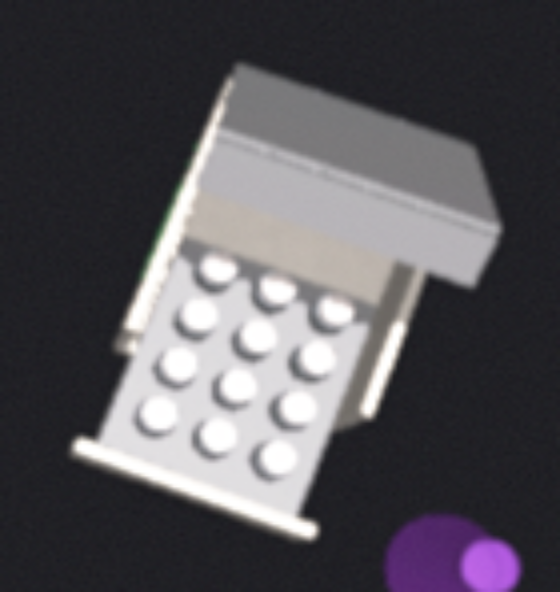

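The crop shows the loaded tray: white caps, with the panel at the bottom left and the lid's edge at the upper right. Refining the pose.

```bash
python3 - <<'E'
from h import *
np.set_printoptions(precision=4,suppress=True)
C={n:np.load(n+"1.npz") for n in("top","side")}
for n in C:
    W=C[n]["W"].reshape(-1,3); W=W[np.isfinite(W).all(1)]
    R=W[(W[:,0]>.42)&(W[:,0]<.84)&(W[:,1]>-.34)&(W[:,1]<-.03)&(W[:,2]>.015)]
    for yd in(-13.,-12.):
        y=np.radians(yd);u=np.array([np.cos(y),np.sin(y)]);v=np.array([-u[1],u[0]])
        a=R[:,:2]@u;b=R[:,:2]@v;z=R[:,2]
        m=(z>.070)&(z<.082);a0=np.percentile(a[m&(a<.54)],5)
        p=m&(a<a0+.01)
        f=np.polyfit(b[p],a[p],1)
        # front face points below top
        g=(z>.03)&(z<.07)&(a<a0+.006)
        lid=z>.15
        print(n,yd,"panel a",np.percentile(a[p],[2,50,98]),"b",np.percentile(b[p],[1,99]),"slope deg",np.degrees(np.arctan(f[0])),"face a",np.median(a[g]),"b",np.percentile(b[g],[1,99]),"lid b",np.percentile(b[lid],[1,99]),"lid a",np.percentile(a[lid],[1,99]))
        w=(z>.105)&(z<.118); print("walls a",np.percentile(a[w],[2,98]),"b",np.percentile(b[w],[2,98]))
        top=lid&(z>z.max()-.004);print("lid top edge a",np.median(a[top]),"b",np.percentile(b[top],[1,99]),z.max())
E
```

```text
top -13.0 panel a [0.4954 0.5003 0.5054] b [-0.1986  0.0435] slope deg -1.3498179423508485 face a 0.4965853763208006 b [-0.2153  0.0433] lid b [-0.0987  0.0481] lid a [0.6358 0.7388]
walls a [0.5055 0.7597] b [-0.21    0.0497]
lid top edge a 0.6648142408112299 b [-0.0931  0.0274] 0.2834010122422277
top -12.0 panel a [0.4957 0.4997 0.5041] b [-0.2072  0.0348] slope deg -0.5230199989343148 face a 0.49583471344918856 b [-0.2263  0.0342] lid b [-0.1102  0.0364] lid a [0.6354 0.7385]
walls a [0.502 0.76 ] b [-0.2191  0.0375]
lid top edge a 0.6644411902755821 b [-0.1047  0.0159] 0.2834010122422277
side -13.0 panel a [0.5    0.5049 0.5098] b [-0.2065  0.0425] slope deg -1.3067300746772252 face a 0.5026748221471584 b [-0.2197 -0.0081] lid b [-0.1016  0.0463] lid a [0.6399 0.7429]
walls a [0.5105 0.7647] b [-0.21   0.047]
lid top edge a 0.6688017378695934 b [-0.0979  0.045 ] 0.2793491030733325
side -12.0 panel a [0.5002 0.5042 0.5082] b [-0.218   0.0336] slope deg -0.5447265538560794 face a 0.5007844700990203 b [-0.2295 -0.0217] lid b [-0.1133  0.0344] lid a [0.6393 0.7423]
walls a [0.5068 0.7639] b [-0.2191  0.0361]
lid top edge a 0.6679936747278041 b [-0.1095  0.0334] 0.2793491030733325
```

>>> apply_moves:
  targets:
    - [[0,0,0,0,0,-0.875,0],[0,0,0,0,0,-0.875,0],[0,0,0,0,0,-0.875,0],[0,0,0,0,0,-0.875,0],[0,0,0,0,-1,0,0],[0,0,0,0,-1,0,0],[0,0,0,0,-1,0,0],[0,0,0,0,-1,0,0],[0,0,0,0,-1,0,0],[0,0,0,0,-1,0,0]]

```text
clock: 2.1
ee_pos: [0.2391, 0.4955, 0.2457]
tool_rot: [0.279, 2.707, -0.058]
force: [-0.5, 0.3, -0.5]
opening: 0.0
finger_force: 0.0
```

```bash
cat >> h.py <<'E'
from scipy.spatial.transform import Rotation as Ro
np.set_printoptions(precision=4,suppress=True)
y=np.radians(-12);U=np.array([np.cos(y),np.sin(y),0]);V=np.array([-U[1],U[0],0])
def tip():
    o=monitor.get_obs();R=Ro.from_rotvec(o["tool_rot"]).as_matrix();t=o["ee_pos"]+bot.tips_ahead*R[:,2]
    return o,R,t
def rel(target):  # tip target in (a,b,z): shift in tool axes, full-scale units
    o,R,t=tip(); w=target[0]*U+target[1]*V+np.array([0,0,target[2]])
    print("t",o["clock"],"tip a,b,z",t@U,t@V,t[2],"force",o["force"],"open",o["opening"],"z_tool uvz",R[:,2]@U,R[:,2]@V,R[2,2],"y_tool",R[:,1]@U,R[:,1]@V,R[2,1])
    print("units",R.T@(w-t)/.03)
E
python3 - <<'E'
from h import *
print(bot.tips_ahead)
rel((.44,-.038,.2)); rel((.44,-.038,.05))
E
```

```text
0.014
t 2.1 tip a,b,z 0.13654158373363606 0.5344094970564961 0.23288434798071048 force [-0.4792  0.2771 -0.4955] open 0.0003704584456892923 z_tool uvz 0.40925403460826676 0.002607190090063546 -0.9124167565957398 y_tool -0.004158343862513479 0.9999908617644886 0.0009922519017539766
units [ -8.716  -19.1233   5.0901]
t 2.1 tip a,b,z 0.13654158373363606 0.5344094970564961 0.23288434798071048 force [-0.4792  0.2771 -0.4955] open 0.0003704584456892923 z_tool uvz 0.40925403460826676 0.002607190090063546 -0.9124167565957398 y_tool -0.004158343862513479 0.9999908617644886 0.0009922519017539766
units [ -6.6697 -19.1283   9.6522]
```

>>> apply_moves:
  targets:
    - [[-0.436,-0.956,0.254,0,0,0,0],[-0.436,-0.956,0.254,0,0,0,0],[-0.436,-0.956,0.254,0,0,0,0],[-0.436,-0.956,0.254,0,0,0,0],[-0.436,-0.956,0.254,0,0,0,0],[-0.436,-0.956,0.254,0,0,0,0],[-0.436,-0.956,0.254,0,0,0,0],[-0.436,-0.956,0.254,0,0,0,0],[-0.436,-0.956,0.254,0,0,0,0],[-0.436,-0.956,0.254,0,0,0,0],[-0.436,-0.956,0.254,0,0,0,0],[-0.436,-0.956,0.254,0,0,0,0],[-0.436,-0.956,0.254,0,0,0,0],[-0.436,-0.956,0.254,0,0,0,0],[-0.436,-0.956,0.254,0,0,0,0],[-0.436,-0.956,0.254,0,0,0,0],[-0.436,-0.956,0.254,0,0,0,0],[-0.436,-0.956,0.254,0,0,0,0],[-0.436,-0.956,0.254,0,0,0,0],[-0.436,-0.956,0.254,0,0,0,0]]

```text
clock: 4.1
ee_pos: [0.4168, -0.1293, 0.2127]
tool_rot: [0.281, 2.709, -0.06]
force: [1.0, 0.4, -0.4]
opening: -0.001
finger_force: 0.0
```

```bash
python3 - <<'E'
from h import *
rel((.44,-.038,.05))
E
```

```text
t 4.1 tip a,b,z 0.44026781860005154 -0.03983083748602195 0.1999620317767196 force [ 1.0482  0.3942 -0.3921] open -0.0007167262385122272 z_tool uvz 0.4075338361710359 0.0008972341838934768 -0.9131896666884369 y_tool -0.0029960331093358125 0.9999954490360538 -0.00035453178845534783
units [2.0451 0.0628 4.5612]
```

>>> apply_moves:
  targets:
    - [[0.41,0.012,0.912,0,0,0,0],[0.41,0.012,0.912,0,0,0,0],[0.41,0.012,0.912,0,0,0,0],[0.41,0.012,0.912,0,0,0,0],[0.41,0.012,0.912,0,0,0,0],[0,0,0,0,0,0,0],[-0.3,0,0.134,0,0,0,0],[-0.3,0,0.134,0,0,0,0],[-0.3,0,0.134,0,0,0,0],[-0.3,0,0.134,0,0,0,0],[-0.15,0,0.067,0,0,0,0],[-0.15,0,0.067,0,0,0,0],[-0.15,0,0.067,0,0,0,0],[-0.15,0,0.067,0,0,0,0]]

```text
clock: 5.5
ee_pos: [0.4744, -0.1376, 0.0626]
tool_rot: [0.279, 2.71, -0.059]
force: [-2.0, -0.0, 2.6]
opening: 0.001
finger_force: 1.2
```

```bash
python3 - <<'E'
from h import *
rel((.56,-.038,.05))
d=imaging.capture("side"); cv2.imwrite("pics/s2.png",cv2.resize(d["frame"][150:350,180:400],None,fx=3,fy=3))
E
```

```text
t 5.5 tip a,b,z 0.49834265294788116 -0.035949760966441646 0.04982138947022528 force [-1.9764 -0.0298  2.6149] open 0.0013335201878738232 z_tool uvz 0.406447403320541 0.0018497243664061074 -0.9136723082450062 y_tool -0.00407165949556354 0.9999916880331322 0.0002131984964668307
units [-1.88   -0.0767  0.8298]
```

View pics/s2.png

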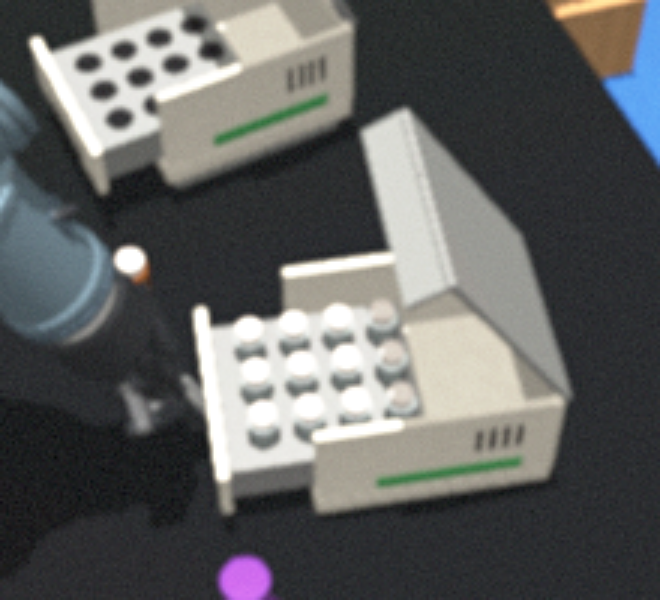

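The side view shows the fingertips on the panel at about (200,395), with the vials and loose vial clear. Pushing on.

>>> apply_moves:
  targets:
    - [[-0.15,0,0.067,0,0,0,0],[-0.15,0,0.067,0,0,0,0],[-0.15,0,0.067,0,0,0,0],[-0.15,0,0.067,0,0,0,0],[-0.15,0,0.067,0,0,0,0],[-0.15,0,0.067,0,0,0,0],[-0.15,0,0.067,0,0,0,0],[-0.15,0,0.067,0,0,0,0],[-0.15,0,0.067,0,0,0,0],[-0.15,0,0.067,0,0,0,0],[-0.15,0,0.067,0,0,0,0],[-0.05,0,0.022,0,0,0,0],[-0.05,0,0.022,0,0,0,0]]

```text
clock: 6.85
ee_pos: [0.531, -0.1497, 0.0624]
tool_rot: [0.279, 2.71, -0.06]
force: [-2.7, 0.6, -0.6]
opening: 0.001
finger_force: 1.1
```

```bash
python3 - <<'E'
from h import *
rel((.56,-.038,.05))
E
```

```text
t 6.85 tip a,b,z 0.5562407088757675 -0.036040613817976346 0.049608237774574106 force [-2.7093  0.5805 -0.63  ] open 0.0006493951240260983 z_tool uvz 0.4069366793979561 0.0013918959130860807 -0.9134553090252047 y_tool -0.003937550160844855 0.9999922212799573 -0.0002303872991052322
units [-0.1195 -0.0658  0.039 ]
```

>>> apply_moves:
  targets:
    - [[-0.05,0,0.022,0,0,0,0],[-0.05,0,0.022,0,0,0,0],[-0.05,0,0.022,0,0,0,0],[-0.05,0,0.022,0,0,0,0]]

```text
clock: 7.25
ee_pos: [0.5356, -0.1503, 0.0619]
tool_rot: [0.279, 2.713, -0.058]
force: [-19.4, -0.3, 11.3]
opening: -0.002
finger_force: 9.3
```

>>> apply_moves:
  targets:
    - [[-0.05,0,0.022,0,0,0,0],[-0.05,0,0.022,0,0,0,0],[0,0,0,0,0,0,0]]

```text
clock: 7.55
ee_pos: [0.5359, -0.1496, 0.0607]
tool_rot: [0.279, 2.718, -0.055]
force: [-24.8, 0.6, 14.2]
opening: 0.002
finger_force: 12.3
```

>>> apply_moves:
  targets:
    - [[0.4,0,-0.178,0,0,0,0],[0.8,0,-0.357,0,0,0,0],[0.8,0,-0.357,0,0,0,0],[0.8,0,-0.357,0,0,0,0],[-0.41,0,-0.912,0,0,0,0],[-0.41,0,-0.912,0,0,0,0],[-0.41,0,-0.912,0,0,0,0],[-0.41,0,-0.912,0,0,0,0],[-0.41,0,-0.912,0,0,0,0],[-0.41,0,-0.912,0,0,0,0],[-0.41,0,-0.912,0,0,0,0],[-0.41,0,-0.912,0,0,0,0],[-0.41,0,-0.912,0,0,0,0],[-0.41,0,-0.912,0,0,0,0],[-0.41,0,-0.912,0,0,0,0],[0,0,0,0,1,0,0],[0,0,0,0,1,0,0],[0,0,0,0,1,0,0],[0,0,0,0,1,0,0],[0,0,0,0,1,0,0]]

```text
clock: 9.55
ee_pos: [0.4521, -0.1334, 0.3933]
tool_rot: [0.316, 3.056, -0.013]
force: [-0.1, -0.6, 0.1]
opening: 0.004
finger_force: 0.0
```

```bash
python3 - <<'E'
from h import *
rel((.73,-.038,.37))
d=imaging.capture("side"); W=cloud(d); cv2.imwrite("pics/s3.png",cv2.resize(d["frame"][150:350,180:400],None,fx=3,fy=3))
R=W.reshape(-1,3); R=R[np.isfinite(R).all(1)]; a=R@U;b=R@V;z=R[:,2]
m=(b>-.11)&(b<.03)
f=m&(z>.03)&(z<.07)&(a>.45)&(a<.64); print("panel face a",np.percentile(a[f],[1,5,50]))
t=m&(z>.074)&(z<.082)&(a<.64)&(a>.48);print("panel top a",np.percentile(a[t],[2,50]))
L=R[m&(z>.13)&(a>.66)&(a<.78)&(z<.30)]; aL=L@U
q=np.polyfit(aL,L[:,2],1);print("lid back fit",q,np.arctan(-q[0]),len(L),"zmax",L[:,2].max())
E
```

```text
t 9.55 tip a,b,z 0.4709284865118427 -0.03650062449653564 0.37936627936476053 force [-0.0727 -0.564   0.0973] open 0.003980339477529744 z_tool uvz 0.06970559205085253 -0.0007968800435954882 -0.997567288667304 y_tool -0.003603694916390179 0.9999929547570685 -0.001050627991721527
units [-8.5927 -0.0808  0.9134]
panel face a [0.5711 0.5716 0.5961]
panel top a [0.5716 0.5778]
lid back fit [-1.607   1.3476] 1.014153413138841 1628 zmax 0.27878937133060966
```

View pics/s3.png

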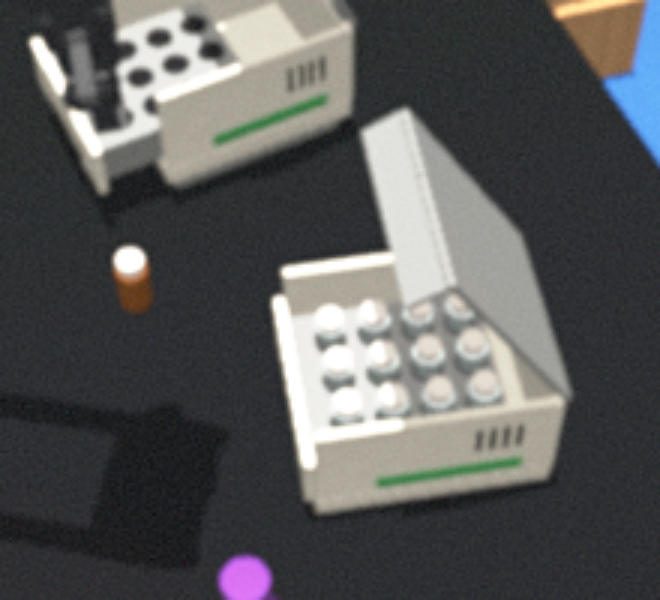

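The tray is home: its panel sits flush at (295,380), face at a = 0.571 m. The lid is still up. Now going over it.

>>> apply_moves:
  targets:
    - [[-0.955,-0.01,0.1,0,0,0,0],[-0.955,-0.01,0.1,0,0,0,0],[-0.955,-0.01,0.1,0,0,0,0],[-0.955,-0.01,0.1,0,0,0,0],[-0.955,-0.01,0.1,0,0,0,0],[-0.955,-0.01,0.1,0,0,0,0],[-0.955,-0.01,0.1,0,0,0,0],[-0.955,-0.01,0.1,0,0,0,0],[-0.955,-0.01,0.1,0,0,0,0],[0,0,0,0,1,0,0],[0,0,0,0,0,0,0]]

```text
clock: 10.7
ee_pos: [0.7061, -0.1892, 0.381]
tool_rot: [-0.322, -3.123, -0.001]
force: [-0.2, 0.0, -0.2]
opening: 0.002
finger_force: 0.0
```

```bash
python3 - <<'E'
from h import *
rel((.715,-.038,.262))
h,zh=.759,.1145
def tipat(th,r=.165): return np.array([h-r*np.cos(th)+.006*np.sin(th)+.011, zh+r*np.sin(th)+.006*np.cos(th)])
P=[tipat(t) for t in np.linspace(1.03,0,13)]
for p,q in zip(P,P[1:]): print(q,"x +%.2f z +%.2f"%tuple(-(q-p)/.03))
E
```

```text
t 10.7 tip a,b,z 0.7300327021674207 -0.0382844331053879 0.36695785186339425 force [-0.1826  0.0325 -0.2175] open 0.0015577337418758723 z_tool uvz -0.001918845519628331 0.0006205882970851448 -0.999997966448951 y_tool -0.004093564212641425 0.9999914238613482 0.0006284391701457347
units [0.4943 0.0093 3.4996]
[0.6781 0.2517] x +0.40 z +0.25
[0.6667 0.2433] x +0.38 z +0.28
[0.656 0.234] x +0.36 z +0.31
[0.6462 0.2237] x +0.33 z +0.34
[0.6373 0.2127] x +0.30 z +0.37
[0.6294 0.201 ] x +0.26 z +0.39
[0.6225 0.1886] x +0.23 z +0.41
[0.6166 0.1757] x +0.19 z +0.43
[0.612  0.1623] x +0.16 z +0.45
[0.6085 0.1486] x +0.12 z +0.46
[0.6061 0.1346] x +0.08 z +0.47
[0.605  0.1205] x +0.04 z +0.47
```

>>> apply_moves:
  targets:
    - [[0,0,0.875,0,0,0,0],[0,0,0.875,0,0,0,0],[0,0,0.875,0,0,0,0],[0,0,0.875,0,0,0,0],[0.25,0,0,0,0,0,0],[0.25,0,0,0,0,0,0],[0.25,0,0,0,0,0,0],[0.25,0,0,0,0,0,0],[0.25,0,0,0,0,0,0],[0.2,0,0,0,0,0,0],[0.2,0,0.12,0,0,0,0],[0.2,0,0.13,0,0,0,0]]

```text
clock: 11.9
ee_pos: [0.6502, -0.1773, 0.2714]
tool_rot: [0.322, 3.123, -0.001]
force: [0.1, 0.4, 1.5]
opening: 0.003
finger_force: 0.8
```

```bash
python3 - <<'E'
from h import *
rel((.6781,-.038,.2517))
d=imaging.capture("side"); W=cloud(d); cv2.imwrite("pics/s4.png",cv2.resize(d["frame"][150:350,180:400],None,fx=3,fy=3))
E
```

```text
t 11.9 tip a,b,z 0.6728541882044995 -0.03823094016822868 0.2574050501174413 force [0.0827 0.3536 1.4908] open 0.002785098090168975 z_tool uvz 0.0016046332287875827 -0.00035983387410218467 -0.999998647834978 y_tool -0.0039904437355706215 0.9999919710832451 -0.00036623467885139025
units [-0.1746  0.0071  0.1904]
```

View pics/s4.png

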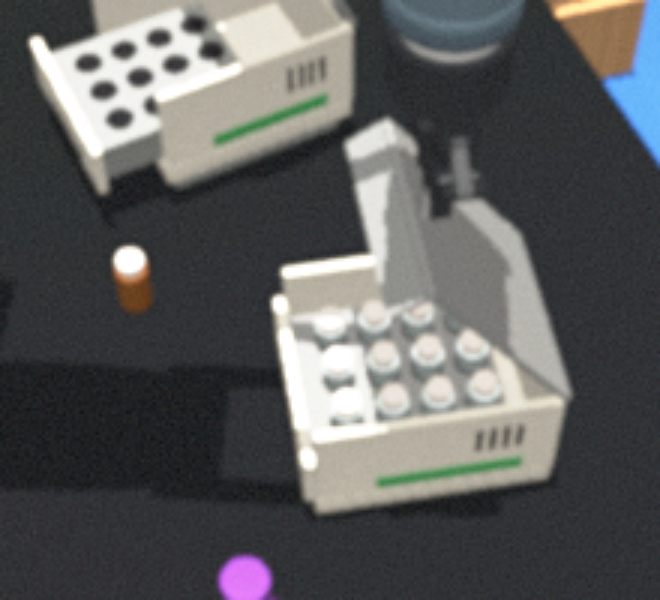

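Fingertips touch the lid's outer side at (440,200). The lid has started to turn, so I'll follow the arc.

>>> apply_moves:
  targets:
    - [[0.36,0,0.28,0,0,0,0],[0.34,0,0.31,0,0,0,0],[0.32,0,0.34,0,0,0,0],[0.3,0,0.37,0,0,0,0],[0.26,0,0.39,0,0,0,0],[0.23,0,0.41,0,0,0,0],[0.19,0,0.43,0,0,0,0],[0.16,0,0.45,0,0,0,0],[0.12,0,0.46,0,0,0,0],[0.08,0,0.4,0,0,0,0],[0,0,0.2,0,0,0,0],[0,0,0.1,0,0,0,0]]

```text
clock: 13.15
ee_pos: [0.5806, -0.1626, 0.146]
tool_rot: [-0.322, -3.124, -0.001]
force: [-0.3, 0.9, 1.1]
opening: 0.002
finger_force: 0.6
```

```bash
python3 - <<'E'
from h import *
rel((.60,-.038,.1205))
E
```

```text
t 13.15 tip a,b,z 0.6017242953144584 -0.0383108959395912 0.1319609204166319 force [-0.3414  0.9298  1.1016] open 0.0019782998144988045 z_tool uvz -0.0014167588183136087 0.0004081118230306133 -0.9999989131190049 y_tool -0.003955686200664015 0.999992090662716 0.00041371329810094867
units [0.0569 0.0104 0.3821]
```

>>> apply_moves:
  targets:
    - [[0,0,0.1,0,0,0,0],[0,0,0.1,0,0,0,0],[0,0,0.1,0,0,0,0],[0,0,0.05,0,0,0,0]]

```text
clock: 13.55
ee_pos: [0.5812, -0.1629, 0.1362]
tool_rot: [0.322, 3.125, -0.0]
force: [-1.3, -0.0, 1.0]
opening: -0.001
finger_force: 0.6
```

>>> apply_moves:
  targets:
    - [[0,0,0.05,0,0,0,0],[0,0,0.05,0,0,0,0],[0,0,0.05,0,0,0,0],[0,0,0,0,0,0,0]]

```text
clock: 13.95
ee_pos: [0.581, -0.1628, 0.1328]
tool_rot: [0.322, 3.125, -0.001]
force: [-2.8, 1.3, 6.8]
opening: -0.003
finger_force: 3.6
```

>>> apply_moves:
  targets:
    - [[0,0,0.05,0,0,0,0],[0,0,0.05,0,0,0,0],[0,0,0,0,0,0,0]]

```text
clock: 14.25
ee_pos: [0.5811, -0.1629, 0.1326]
tool_rot: [0.321, 3.123, -0.002]
force: [-8.7, 3.1, 22.4]
opening: -0.001
finger_force: 11.6
```

>>> apply_moves:
  targets:
    - [[0,0,0.03,0,0,0,0],[0,0,0,0,0,0,0],[0,0,0,0,0,0,0]]

```text
clock: 14.55
ee_pos: [0.581, -0.1629, 0.1325]
tool_rot: [0.321, 3.123, -0.002]
force: [-10.9, 4.3, 27.5]
opening: -0.001
finger_force: 13.9
```

Firm stop, so the lid is down. Lifting straight off and checking.

>>> apply_moves:
  targets:
    - [[0,0,-0.2,0,0,0,0],[0,0,-0.5,0,0,0,0],[0,0,-1,0,0,0,0],[0,0,-1,0,0,0,0],[0,0,-1,0,0,0,0],[0,0,-1,0,0,0,0],[0,0,-1,0,0,0,0],[0.8,0,-0.5,0,0,0,0],[0.8,0,0,0,0,0,0],[0.8,0,0,0,0,0,0],[0.8,0,0,0,0,0,0],[0.8,0,0,0,0,0,0],[0,0,0,0,0,0,0],[0,0,0,0,0,0,0]]

```text
clock: 15.95
ee_pos: [0.4637, -0.1384, 0.3143]
tool_rot: [0.323, 3.124, -0.001]
force: [0.1, 0.7, 0.2]
opening: 0.001
finger_force: 0.0
```

```bash
python3 - <<'E'
from h import *
d=imaging.capture("side"); W=cloud(d); cv2.imwrite("pics/s5.png",cv2.resize(d["frame"][100:420,140:460],None,fx=1.8,fy=1.8))
R=W.reshape(-1,3); R=R[np.isfinite(R).all(1)]; a=R@U;b=R@V;z=R[:,2]
m=(b>-.10)&(b<.025)
L=m&(a>.60)&(a<.745)&(z>.09)&(z<.16)
q=np.polyfit(a[L],z[L],1);print("lid angle",-q[0],"z at .57/.75",np.polyval(q,[.57,.75]),L.sum())
f=m&(z>.03)&(z<.07)&(a>.5)&(a<.6);print("panel a",np.percentile(a[f],[2,10,50]))
W0=np.load("side1.npz")["W"]
for l in ["empty_tray_front","empty_lid_edge","vial","bottle","flask"]:
    for r in silhouettes(d,l)[:1]: p=W[r["pixels"]];print(l,r["conf"],np.nanmedian(p,0),np.nanmedian(W0[r["pixels"]],0))
rel((.6,-.04,.2))
E
```

```text
lid angle -0.003112711709662015 z at .57/.75 [0.117  0.1176] 3128
panel a [0.5709 0.5713 0.5717]
empty_tray_front 0.87 [0.4947 0.172  0.0816] [0.5694 0.1748 0.0815]
empty_lid_edge 0.78 [0.6209 0.1618 0.2938] [0.6208 0.161  0.2942]
vial 0.58 [0.4738 0.001  0.036 ] [0.4737 0.0014 0.0352]
bottle 0.74 [0.4864 0.1712 0.0816] [0.4865 0.1735 0.0815]
flask 0.97 [ 0.4518 -0.4349  0.0815] [ 0.4518 -0.4348  0.0805]
t 16.25 tip a,b,z 0.48264812763697446 -0.038948594743540045 0.2995784045486932 force [-0.0503 -0.7164 -0.7586] open -0.002051753205784105 z_tool uvz -0.0004703215006131149 0.0001821338362456966 -0.9999998728124678 y_tool -0.0041304552632240145 0.9999914526913383 0.0001840749448212333
units [-3.9131 -0.0518  3.3174]
```

View pics/s5.png

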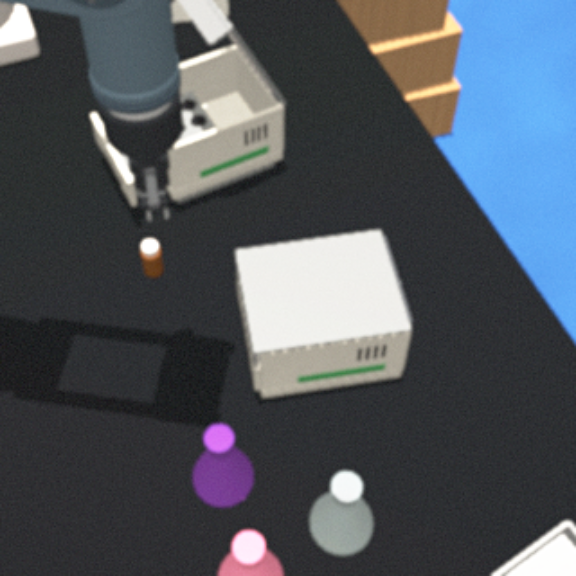

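The lid lies level on the closed unit, around (320,290). The vial, flask and other unit are unmoved and the gripper is clear.

```bash
python3 -c "
from h import *
print(finish_job())"
```

```text
the job is handed in; nothing more can be done
None
```

The loaded sampler's tray is fully home and its lid is shut (level in the last depth image), nothing else was touched, and the job is handed in; no verdict was returned.

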